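# Open the check-weight case and load the scale

## Robot

A 7-joint arm with a two-finger parallel gripper is mounted at the origin on a cart in front of the work surface, level with it; the furniture and walls round the work are solid. World frame = base frame: x ahead of the robot, y to its left, z up, the work surface at z = 0. Lengths are in m, angles in rad, forces in N, time in s.
With the tool pointing down it reaches from about 0.425 to 1.025 m from the base axis. Payload 9.4 kg.
Tool frame: the origin (TCP) lies midway between the tips of the shut fingers; the grasp point (between the pads) lies 19 mm behind it (arm.pinch_z is the distance from the TCP to the grasp point, in m); z points along the fingers, y is the line along which they close (so a half turn about z gives the same grasp; the last joint's range is limited). The gripper opens to 93 mm and grips with 3 to 60 N. Pads are 15 mm wide; open, the fingers measure 128 mm over their backs; the gripper's body (75 mm by 188 mm) begins 65 mm behind the grasp point.
Start: joints at [-1.326, 0.599, -0.003, 1.599, 0.002, 0.943, -0.08], TCP at [0.229, 0.688, 0.219] pointing down, gripper open.
Joint ranges: [-2.57, 2.57], [-0.35, 1.97], [-1.29, 1.29], [0.11, 2.56], [-1.05, 4.19], [0.11, 1.86], [-2.63, 2.63]. Speed limits (rad/s): [2.22, 2.22, 3.01, 3.01, 3.14, 3.14, 3.14].

## Interface

Orientations are given as a unit quaternion [x, y, z, w].
In Python, from plant import observe, optics, ticket, arm gives the robot as it stands.
- The arm moves only by the tool arm_command, never from a script. Its argument "deltas" is a list of rows, each an object with "offset": the shift along the tool's x, y, z in m, a list of three; "turn": the turn, a rotation vector about the tool's x, y, z in degrees, a list of three. A call has 1 to 12 rows; each row is the pose to reach, as a shift and turn from the pose commanded when the call began, along the tool's axes at that moment; what a row does not reach only later rows make up. A row lasts 1/8 s, in which the tool goes at most 62.5 mm and 10.7 degrees, less where a joint would pass 70% of its speed; a pose out of reach is approached as far as the arm can. A call with a gripper value outside its range is refused whole. "jaw" is the closure, from 0 (fully open) to 1 (shut), set as the call begins (left out, the last holds). The fingers move at their own pace and stop on an object; "newtons" is the grip in N (left out, the last holds). Time passes only in rows, so rows that repeat a pose let the fingers close. It gives the time, the measured TCP pose, the force, the opening and the grip force at its end, in the units of the state.
- observe(): the state, without advancing time (a new reading comes with each control period).
- optics.grab_frame(name): name is "scene" or "top" or "wrist"; returns a dict with "frame" (480x640x3 uint8, blue, green, red), "range_z" (480x640 float32, m along the optical axis (not along the pixel's ray), 0 where there is no reading), "fx", "fy", "cx", "cy" (pixels), "extrinsics" (4x4, takes a point from camera to world coordinates); the wrist camera has in their place "hand_eye" (4x4, takes a point from camera to tool coordinates, whose origin is the TCP and whose axes are the flange's). Camera axes: x right, y down, z forward; pixel columns grow to the right and rows downward; lengths in m; the calibration is good to about 2 mm. A picture is of the moment at which its call begins: read the wrist's pose just before it.
- ticket.finish_job(): hands the job in; it is judged then, once.
Trained networks look in a picture, given as the dict that the camera call returned (one of the last four; its "shot" number tells which), for a name from the list of things; names that differ only in an ending like _2 or _b are one class to them, and where a whole thing is asked for, a point or a joint stands for the part that bears it (a point fixed in the world has none). Each returns a list of dicts, best first, with "conf" (0 to 1); they miss things now and then, are a little off and sometimes report something else, mostly with a low value. They report only what shows in the picture. A call takes as long as a camera call.
- optics.look_for(target, picture): "rect" ([centre column, centre row, width, height] as shares, 0 to 1, of the picture: columns of its width, rows of its height, round what is visible of it).
- optics.masks_of(target, picture): "pixels" (480x640 bool, what is visible of it) and "rect" ([centre column, centre row, width, height] as shares, 0 to 1, of the picture: columns of its width, rows of its height, round what is visible of it).
The state is a dict: "clock": time; "joint_positions": joint angles; "joint_velocities": joint speeds; "joint_torque": joint torques, N m; "eef_pos": TCP position; "tcp_rot": TCP orientation; "force": force on the tool from outside, world axes, zero at the start; "moment": the same for the moment, N m; "gripper_width": finger opening in m; "gripper_force": force on a finger pad.
Only numpy, scipy, OpenCV 4.12 (cv2) and the standard library are available. Lean on these libraries where they do the work, as an engineer would, in place of code of your own. Each camera call takes 0.05 s, during which the arm holds its last target. There are 200 camera calls.

## Task

Check the bench scale before the club heads are weighed: the flat cover of the check-weight case has no handle, so press closed fingertips on its grip patch and drag it by friction toward the case's front until it is fully open at its stop; the weights stand close under it, so never bear on the case with more than about 20 N. Then lift the largest of the three weights out of its pocket and set it down gently, upright, on the centre of the scale's pan (within about 1 cm), without overloading the pan, and let go. Leave the other two weights in their pockets, the cover open, and the heads, brush and marker round about where they are.

Things in the scene. Friction and masses are not known exactly. Their poses are not given: they have to be found in the camera images.
- weight_case: Grey box with aluminium rails along its sides, fixed, 150 (x) x 210 (y) x 70 (z) mm. Origin: centre of its underside, on the table; z up; -x is its front, where the cover slides out over the lower wall. The rails and the bar at the back end are the highest parts; their lips, underside 66.5 mm up, overlap the cover's sides by 9 mm and its back edge by 6 mm. Yaw within 0.3 rad.
- case_mouth (a point): Inside the case, a point on top of the firm liner (20 mm above the table), 9 mm behind (+x of) the case's centre; axes as the case's. Three round pockets, 10 mm deep, lie in a row along y through it. With the cover fully open the free mouth reaches from 55 mm before to 54 mm behind this point and 90 mm to each side.
- case_cover (a joint): Level stiff aluminium cover, 144 x 198 x 4 mm, no handle or reachable edge when shut. 0 shut (starts 0 to 6 mm open), 0.115 m fully open at its stop, slid along the case's -x. Rails drag with about 4.5 N; it stays where left. It does not yield: a mm too deep is many N. Fingertip friction on it is about 0.45 to 0.75, so dragging takes a press of 6 to 11 N at least.
- cover_patch (a point): Grip patch, a dark 34 (x) x 70 (y) mm rectangle flush in the cover; this point is above its centre, level 66 mm, moves with the cover. The cover beds on felt: its real top lies 0 to 5 mm BELOW this point, so feel for it. Axes as the case's, on its centre line, 40 mm behind its centre when shut, 75 mm before it when open; the back bar is 23 mm behind it when shut.
- weight_large_centre (a point): Centre, 23 mm above the foot, of the largest weight: steel, 200 g, 46 mm tall; round body 30 mm in diameter up to 28 mm, neck, then a knob 19 mm in diameter from 33 mm to the top. Stands in its pocket (foot 10 mm above the table, 1.5 mm play) 56 mm to the +y side of the case's middle. Grasp the knob from above, best with the fingers on its -x and +x sides.
- weight_middle_centre (a point): Centre, 19 mm above the foot, of the middle weight: 100 g, 24 mm in diameter, 38 mm tall, same shape, in the middle pocket. Stays there.
- weight_small_centre (a point): Centre, 15 mm above the foot, of the smallest weight: 50 g, 19 mm in diameter, 30 mm tall, same shape, in the pocket 54 mm to the -y side of the case's middle. Stays there.
- bench_scale: White bench scale, 190 (x) x 160 (y) mm, fixed, nothing on it higher than the pan's top; display at its front (-x). Origin: centre of its underside, on the table; z up; yaw within 0.3 rad. Scale and case stand side by side, either one on the left.
- pan_top (a point): Centre of the top surface of the scale's flat round steel pan, 110 mm in diameter, no rim; 50 mm above the table when empty. z up.
- scale_pan (a joint): How far the pan has sunk under load: 0 empty, 1 mm per 2 N (about 0.001 m under the largest weight). Over 4.5 mm (9 N) the scale is overloaded.
- next_head: Bare black hybrid club head, 62 x 105 x 69 mm, loose on the table at the left, nearer the robot. Leave it.
- bagged_head: Black hybrid club head, 63 x 105 x 75 mm, loose on the table at the left, farther off. Leave it.
- cleaning_brush: Small wooden brush, 145 mm long, lying at the near left. Leave it.
- red_marker: Felt marker, 124 mm long, lying at the near right. Leave it.

How it is judged:
By the outcome, as a careful person would: the job done as asked, in the order asked, and still so for the second after the job is handed in, with the robot touching nothing.
It also fails if it takes over 67 s, if anything falls off the work surface, if the arm or the gripper's body presses on something with over 40 N, if the wrist force passes 120 N, or if a joint passes its speed limit or range.

## Working session

There is one attempt and no reset: what is moved stays moved. The work goes in short steps, Python scripts to look and compute and a tool call to move; the robot and the scene stay as the last step left them, time stands still between calls to the robot, and variables do not carry over. Pictures are saved under pics/ and viewed, at most 10 in all, crops included, and the job is handed in when it is done.

Besides the shell and the picture viewer there is one more tool, called after "Request:" by a JSON object that holds its "op" and its "data", one argument or row to a line. arm_command: Moves the arm, as the interface text tells. Its arguments: {"type":"object","properties":{"deltas":{"type":"array"},"jaw":{"type":"number"},"newtons":{"type":"number"}},"required":["deltas"]}

```bash
mkdir -p pics
cat > h.py <<'E'
import numpy as np, cv2
from plant import observe, optics, ticket, arm
from scipy.spatial.transform import Rotation as R
def T_tool():
    s=observe(); T=np.eye(4); T[:3,:3]=R.from_quat(s["tcp_rot"]).as_matrix(); T[:3,3]=s["eef_pos"]; return T
def grab(n):
    T=T_tool(); p=optics.grab_frame(n)
    p["W"]=np.array(p["extrinsics"]) if n!="wrist" else T@np.array(p["hand_eye"]); return p
def cloud(p):
    z=p["range_z"]; v,u=np.mgrid[:480,:640]
    c=np.stack([(u-p["cx"])*z/p["fx"],(v-p["cy"])*z/p["fy"],z],-1)
    w=c@p["W"][:3,:3].T+p["W"][:3,3]; w[z<=0]=np.nan; return w
def st():
    s=observe(); print({k:np.round(s[k],4).tolist() for k in ("clock","eef_pos","tcp_rot","force","gripper_width","gripper_force","joint_positions")})
E
python3 - <<'E'
from h import *
st(); print(arm.pinch_z)
p=grab("top"); w=cloud(p); cv2.imwrite("pics/top.png",p["frame"])
print(p["W"].round(3))
for n in ["weight_case","case_cover","cover_patch","bench_scale","scale_pan"]:
    for m in optics.masks_of(n,p)[:2]:
        k=m["pixels"]; q=w[k]; q=q[~np.isnan(q[:,0])]
        if len(q)==0: continue
        r=cv2.minAreaRect(q[:,:2].astype(np.float32)*1000)
        print(n,round(m["conf"],2),k.sum(),np.median(q,0).round(4),np.percentile(q[:,2],[5,50,95]).round(4),np.round(r[0],1),np.round(r[1],1),round(r[2],1))
E
```

```text
{'clock': 0.0, 'eef_pos': [0.2292, 0.6873, 0.2178], 'tcp_rot': [0.1602, 0.9871, -0.0008, -0.0001], 'force': [0.2846, 0.0203, 0.496], 'gripper_width': 0.0928, 'gripper_force': 0.0, 'joint_positions': [-1.3257, 0.6001, -0.0025, 1.6001, 0.0018, 0.943, -0.0798]}
0.0188
[[-0.021 -0.984  0.176  0.245]
 [-0.999  0.016 -0.028  0.067]
 [ 0.025 -0.177 -0.984  1.441]
 [ 0.     0.     0.     1.   ]]
weight_case 0.65 4821 [ 0.5461 -0.1547  0.0662] [0.0589 0.0662 0.0726] [ 550. -156.] [211.2 155.4] 89.9
case_cover 0.91 3736 [ 0.5432 -0.1555  0.0657] [0.0609 0.0657 0.0707] [ 545.  -153.3] [188.1 145.5] 89.7
cover_patch 0.85 3603 [ 0.5435 -0.1565  0.0657] [0.061  0.0657 0.0706] [ 544.9 -155.6] [182.5 144.8] 89.1
bench_scale 0.66 4232 [0.5326 0.1843 0.0399] [0.0286 0.0399 0.0536] [538.9 188.1] [165.5 190.4] 80.9
scale_pan 0.88 1256 [0.5624 0.181  0.0505] [0.0457 0.0505 0.0556] [562.4 182.4] [105.2 104.3] 76.9
scale_pan 0.19 4848 [ 0.5458 -0.1529  0.0662] [0.0576 0.0662 0.0726] [ 550.  -155.1] [213.6 155.4] 89.8
```

View pics/top.png

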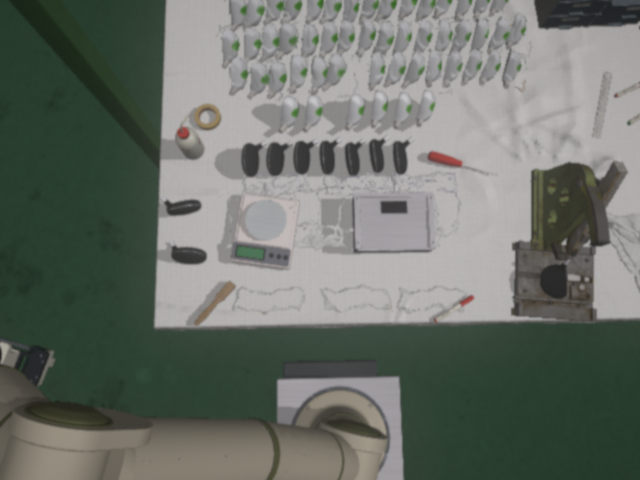

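Request:
{"op": "arm_command", "data": {
  "deltas": [
    {"offset": [-0.03, -0.045, -0.03], "turn": [0, 0, -3]},
    {"offset": [-0.07, -0.09, -0.05], "turn": [0, 0, -6]},
    {"offset": [-0.11, -0.14, -0.06], "turn": [0, 0, -9]},
    {"offset": [-0.15, -0.19, -0.08], "turn": [0, 0, -12]},
    {"offset": [-0.19, -0.235, -0.08], "turn": [0, 0, -15]},
    {"offset": [-0.22, -0.285, -0.08], "turn": [0, 0, -18.4]},
    {"offset": [-0.26, -0.33, -0.08], "turn": [0, 0, -18.4]},
    {"offset": [-0.3, -0.38, -0.08], "turn": [0, 0, -18.4]},
    {"offset": [-0.34, -0.43, -0.08], "turn": [0, 0, -18.4]},
    {"offset": [-0.375, -0.48, -0.08], "turn": [0, 0, -18.4]},
    {"offset": [-0.41, -0.525, -0.08], "turn": [0, 0, -18.4]},
    {"offset": [-0.45, -0.575, -0.08], "turn": [0, 0, -18.4]}
  ],
  "jaw": 1,
  "newtons": 20
}}

```text
clock: 1.8
eef_pos: [0.4742, -0.0003, 0.2991]
tcp_rot: [0.0, 1.0, 0.0, 0.001]
force: [0.5, 0.1, 1.1]
gripper_width: 0.0004
gripper_force: 0.0
```

Request:
{"op": "arm_command", "data": {
  "deltas": [
    {"offset": [-0.02, -0.05, 0]},
    {"offset": [-0.04, -0.1, 0]},
    {"offset": [-0.055, -0.155, 0]},
    {"offset": [-0.055, -0.155, 0]},
    {"offset": [-0.055, -0.155, 0]}
  ]
}}

```text
schema error: expected keys offset, turn
```

```bash
cat > see.py <<'E'
from h import *
import sys
st(); p=grab("wrist"); w=cloud(p); cv2.imwrite(f"pics/{sys.argv[1]}.png",p["frame"]); print(p["W"].round(3))
for n in sys.argv[2:]:
    for m in optics.masks_of(n,p)[:2]:
        k=m["pixels"]; q=w[k]; q=q[~np.isnan(q[:,0])]
        if len(q)==0: continue
        r=cv2.minAreaRect(q[:,:2].astype(np.float32)*1000)
        v,u=np.nonzero(k)
        print(n,round(m["conf"],2),k.sum(),"uv",u.mean().round(),v.mean().round(),np.median(q,0).round(4),np.percentile(q[:,2],[5,50,95]).round(4),np.round(r[0],1),np.round(r[1],1),round(r[2],1))
np.save("w.npy",w); np.save("f.npy",p["frame"])
E
python3 see.py w1 weight_case case_cover cover_patch
```

```text
{'clock': 1.8, 'eef_pos': [0.4742, -0.0003, 0.2991], 'tcp_rot': [0.0001, 1.0, 0.0002, 0.0005], 'force': [0.5428, 0.1215, 1.1458], 'gripper_width': 0.0004, 'gripper_force': 0.0, 'joint_positions': [-0.2718, 0.1973, 0.1845, 2.0644, -0.047, 0.8826, 1.5096]}
[[ 0.001  0.954  0.299  0.391]
 [ 1.    -0.001 -0.    -0.   ]
 [ 0.     0.299 -0.954  0.466]
 [ 0.     0.     0.     1.   ]]
weight_case 0.71 26818 uv 183.0 261.0 [ 0.5421 -0.1523  0.0656] [0.0403 0.0656 0.0706] [ 555. -176.] [256.2 166.1] 89.0
case_cover 0.56 19977 uv 180.0 259.0 [ 0.5396 -0.1546  0.0654] [0.0641 0.0654 0.0667] [ 545.8 -153.3] [197.3 144.5] 89.8
cover_patch 0.76 20234 uv 180.0 259.0 [ 0.5398 -0.1548  0.0654] [0.0641 0.0654 0.0667] [ 545.8 -152.9] [196.6 144.5] 89.8
cover_patch 0.41 6557 uv 478.0 272.0 [0.5615 0.1837 0.0506] [0.0493 0.0506 0.0519] [567.5 184.8] [117.7 109.4] 13.5
```

View pics/w1.png

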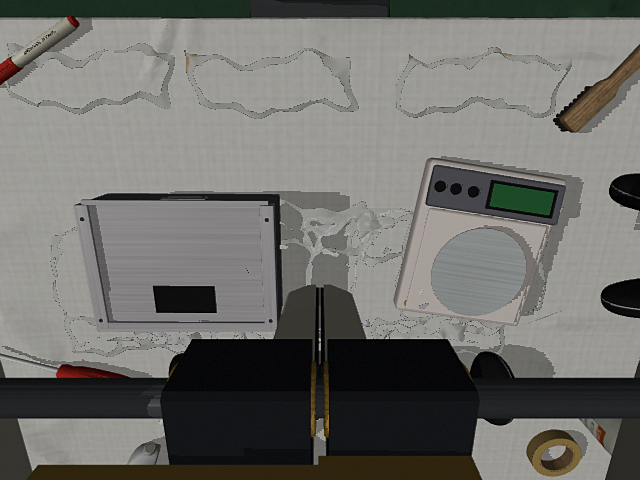

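Run:
```python
from h import *
w=np.load("w.npy"); f=np.load("f.npy")
g=cv2.cvtColor(f,cv2.COLOR_BGR2GRAY)
k=np.zeros_like(g,bool); k[275:325,140:230]=g[275:325,140:230]<60
n,l,s,c=cv2.connectedComponentsWithStats(k.astype(np.uint8)); i=1+np.argmax(s[1:,4]); k=l==i
print(s[i],cv2.minAreaRect(w[k][:,:2].astype(np.float32)*1000), np.nanmean(w[k],0).round(4))
k=(w[...,2]>.047)&(w[...,2]<.055); k[:, :425]=0; k[:220]=0;k[330:]=0;k[:,535:]=0
n,l,s,c=cv2.connectedComponentsWithStats(k.astype(np.uint8)); i=1+np.argmax(s[1:,4]); k=l==i
q=w[k]; print(s[i],cv2.minEnclosingCircle(q[:,:2].astype(np.float32)*1000),q.mean(0))
# rails
k=(w[...,2]>.0675)&(w[...,2]<.076); k[:,300:]=0;k[:180]=0;k[335:]=0
q=w[k][:,:2].astype(np.float32)*1000; print(len(q),cv2.minAreaRect(q),np.median(w[k][:,2]))
```

```text
[ 153  286   64   27 1656] ((593.8574829101562, -155.29640197753906), (68.3888931274414, 33.057926177978516), 78.73223114013672) [ 0.5886 -0.154   0.0656]
[ 431  228   95   88 6516] ((563.8182983398438, 184.0001220703125), 55.42972946166992) [0.56182924 0.18367578 0.05058028]
5137 ((553.2645263671875, -153.97494506835938), (210.7963104248047, 150.49818420410156), 89.787109375) 0.07013457099511028
```

Request:
{"op": "arm_command", "data": {
  "deltas": [
    {"offset": [-0.025, -0.04, 0.02], "turn": [0, 0, 0]},
    {"offset": [-0.05, -0.08, 0.06], "turn": [0, 0, 0]},
    {"offset": [-0.08, -0.11, 0.1], "turn": [0, 0, 0]},
    {"offset": [-0.1, -0.14, 0.14], "turn": [0, 0, 0]},
    {"offset": [-0.112, -0.154, 0.18], "turn": [0, 0, 0]},
    {"offset": [-0.112, -0.154, 0.205], "turn": [0, 0, 0]},
    {"offset": [-0.112, -0.154, 0.219], "turn": [0, 0, 0]},
    {"offset": [-0.112, -0.154, 0.223], "turn": [0, 0, 0]},
    {"offset": [-0.112, -0.154, 0.225], "turn": [0, 0, 0]},
    {"offset": [-0.112, -0.154, 0.225], "turn": [0, 0, 0]}
  ]
}}

```text
clock: 3.25
eef_pos: [0.5862, -0.1524, 0.0745]
tcp_rot: [0.0, 1.0, -0.0, 0.001]
force: [0.3, 0.8, -0.6]
gripper_width: 0.0004
gripper_force: 0.0
```

```bash
python3 -c "
from h import *
st()"
```

```text
{'clock': 3.25, 'eef_pos': [0.5862, -0.1524, 0.0745], 'tcp_rot': [0.0002, 1.0, -0.0001, 0.0007], 'force': [0.3496, 0.7878, -0.5809], 'gripper_width': 0.0004, 'gripper_force': 0.0, 'joint_positions': [0.0636, 0.6501, 0.1458, 1.9987, -0.1835, 0.5037, 1.9115]}
```

Request:
{"op": "arm_command", "data": {
  "deltas": [
    {"offset": [0, 0, 0.004], "turn": [0, 0, 0]},
    {"offset": [0, 0, 0.007], "turn": [0, 0, 0]},
    {"offset": [0, 0, 0.0075], "turn": [0, 0, 0]},
    {"offset": [0, 0, 0.0075], "turn": [0, 0, 0]}
  ]
}}

```text
clock: 3.75
eef_pos: [0.5857, -0.1527, 0.0661]
tcp_rot: [0.0, 1.0, 0.0, -0.0]
force: [0.3, -0.0, -0.0]
gripper_width: 0.0002
gripper_force: 0.0
```

Request:
{"op": "arm_command", "data": {
  "deltas": [
    {"offset": [0, 0, 0.0005], "turn": [0, 0, 0]},
    {"offset": [0, 0, 0.001], "turn": [0, 0, 0]},
    {"offset": [0, 0, 0.001], "turn": [0, 0, 0]}
  ]
}}

```text
clock: 4.12
eef_pos: [0.5857, -0.1527, 0.0651]
tcp_rot: [0.0, 1.0, -0.0, -0.0]
force: [-0.2, 0.4, -0.1]
gripper_width: 0.0003
gripper_force: 0.0
```

Request:
{"op": "arm_command", "data": {
  "deltas": [
    {"offset": [0, 0, 0.0005], "turn": [0, 0, 0]},
    {"offset": [0, 0, 0.0005], "turn": [0, 0, 0]}
  ]
}}

```text
clock: 4.38
eef_pos: [0.5858, -0.1527, 0.0651]
tcp_rot: [0.0, 1.0, 0.0, 0.0]
force: [-1.0, 0.2, 4.2]
gripper_width: 0.0004
gripper_force: 2.5
```

Request:
{"op": "arm_command", "data": {
  "deltas": [
    {"offset": [0, 0, 0.0005], "turn": [0, 0, 0]},
    {"offset": [0, 0, 0.0005], "turn": [0, 0, 0]}
  ]
}}

```text
clock: 4.62
eef_pos: [0.5858, -0.1527, 0.065]
tcp_rot: [0.0, 1.0, 0.0, 0.0]
force: [-2.3, 0.5, 9.7]
gripper_width: 0.0006
gripper_force: 5.0
```

Request:
{"op": "arm_command", "data": {
  "deltas": [
    {"offset": [0, 0, 0.0003], "turn": [0, 0, 0]},
    {"offset": [0.001, 0, 0.0003], "turn": [0, 0, 0]},
    {"offset": [0.003, 0, 0.0003], "turn": [0, 0, 0]},
    {"offset": [0.006, 0, 0.0003], "turn": [0, 0, 0]}
  ]
}}

```text
clock: 5.12
eef_pos: [0.5827, -0.1527, 0.0651]
tcp_rot: [0.0, 1.0, -0.0, 0.003]
force: [4.7, 0.3, 6.0]
gripper_width: 0.0003
gripper_force: 2.9
```

Request:
{"op": "arm_command", "data": {
  "deltas": [
    {"offset": [0.001, 0, 0.0004], "turn": [0, 0, 0]},
    {"offset": [0.004, 0, 0.0006], "turn": [0, 0, 0]},
    {"offset": [0.007, 0, 0.0006], "turn": [0, 0, 0]}
  ]
}}

```text
clock: 5.5
eef_pos: [0.5763, -0.1527, 0.065]
tcp_rot: [0.0, 1.0, -0.0, 0.004]
force: [5.7, 1.9, 10.7]
gripper_width: 0.0005
gripper_force: 5.4
```

Request:
{"op": "arm_command", "data": {
  "deltas": [
    {"offset": [0.003, 0, 0.0002], "turn": [0, 0, 0]},
    {"offset": [0.006, 0, 0.0002], "turn": [0, 0, 0]},
    {"offset": [0.01, 0, 0.0002], "turn": [0, 0, 0]},
    {"offset": [0.014, 0, 0.0002], "turn": [0, 0, 0]}
  ]
}}

```text
clock: 6.0
eef_pos: [0.5625, -0.1526, 0.0649]
tcp_rot: [-0.0, 1.0, -0.0, 0.004]
force: [5.3, 1.6, 12.1]
gripper_width: 0.0004
gripper_force: 6.5
```

Request:
{"op": "arm_command", "data": {
  "deltas": [
    {"offset": [0.004, 0, 0], "turn": [0, 0, 0]},
    {"offset": [0.008, 0, 0], "turn": [0, 0, 0]},
    {"offset": [0.012, 0, 0], "turn": [0, 0, 0]},
    {"offset": [0.016, 0, 0], "turn": [0, 0, 0]},
    {"offset": [0.02, 0, 0], "turn": [0, 0, 0]}
  ]
}}

```text
clock: 6.62
eef_pos: [0.5425, -0.1526, 0.0649]
tcp_rot: [-0.0, 1.0, -0.0, 0.004]
force: [4.5, 1.9, 14.1]
gripper_width: 0.0003
gripper_force: 7.0
```

Request:
{"op": "arm_command", "data": {
  "deltas": [
    {"offset": [0.004, 0, -0.0001], "turn": [0, 0, 0]},
    {"offset": [0.008, 0, -0.0002], "turn": [0, 0, 0]},
    {"offset": [0.012, 0, -0.0003], "turn": [0, 0, 0]},
    {"offset": [0.016, 0, -0.0003], "turn": [0, 0, 0]},
    {"offset": [0.02, 0, -0.0004], "turn": [0, 0, 0]},
    {"offset": [0.024, 0, -0.0004], "turn": [0, 0, 0]}
  ]
}}

```text
clock: 7.38
eef_pos: [0.5181, -0.1525, 0.0649]
tcp_rot: [-0.0, 1.0, -0.0, 0.003]
force: [3.6, 2.9, 11.8]
gripper_width: 0.0002
gripper_force: 5.8
```

Request:
{"op": "arm_command", "data": {
  "deltas": [
    {"offset": [0.004, 0, 0], "turn": [0, 0, 0]},
    {"offset": [0.008, 0, -0.0001], "turn": [0, 0, 0]},
    {"offset": [0.012, 0, -0.0001], "turn": [0, 0, 0]},
    {"offset": [0.016, 0, -0.0002], "turn": [0, 0, 0]},
    {"offset": [0.02, 0, -0.0002], "turn": [0, 0, 0]},
    {"offset": [0.024, 0, -0.0002], "turn": [0, 0, 0]}
  ]
}}

```text
clock: 8.12
eef_pos: [0.494, -0.1524, 0.0649]
tcp_rot: [-0.0, 1.0, -0.0, 0.003]
force: [5.1, 2.5, 10.7]
gripper_width: 0.0006
gripper_force: 5.4
```

```bash
python3 see.py w2 case_cover
```

```text
{'clock': 8.125, 'eef_pos': [0.494, -0.1524, 0.0649], 'tcp_rot': [-0.0002, 1.0, -0.0003, 0.0031], 'force': [5.0589, 2.4865, 10.6922], 'gripper_width': 0.0006, 'gripper_force': 5.4068, 'joint_positions': [0.1129, 0.5969, 0.1107, 2.207, -0.1894, 0.3399, 1.9542]}
[[ 0.001  0.953  0.304  0.41 ]
 [ 1.    -0.    -0.001 -0.152]
 [-0.001  0.304 -0.953  0.231]
 [ 0.     0.     0.     1.   ]]
case_cover 0.95 131680 uv 316.0 181.0 [ 0.4351 -0.1537  0.0654] [0.0643 0.0654 0.0664] [ 449. -154.] [275.3 155.4] 89.9
```

View pics/w2.png

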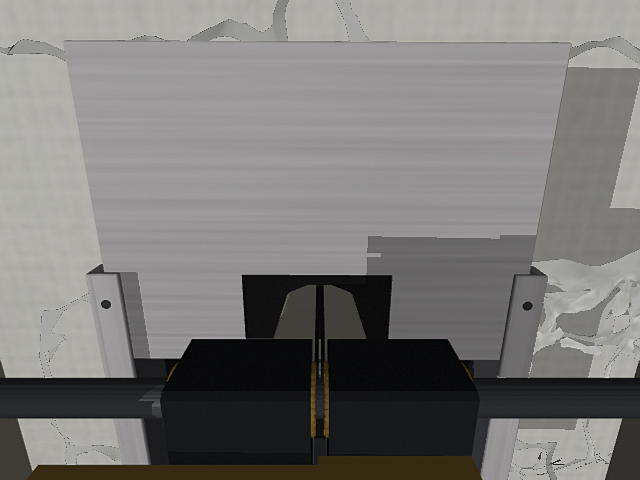

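Request:
{"op": "arm_command", "data": {
  "deltas": [
    {"offset": [0.004, 0, 0], "turn": [0, 0, 0]},
    {"offset": [0.008, 0, 0], "turn": [0, 0, 0]},
    {"offset": [0.012, 0, 0], "turn": [0, 0, 0]},
    {"offset": [0.015, 0, 0], "turn": [0, 0, 0]}
  ]
}}

```text
clock: 8.72
eef_pos: [0.4789, -0.1523, 0.0649]
tcp_rot: [-0.0, 1.0, -0.0, 0.003]
force: [4.8, 2.9, 11.8]
gripper_width: 0.0004
gripper_force: 5.8
```

Request:
{"op": "arm_command", "data": {
  "deltas": [
    {"offset": [0.002, 0, 0], "turn": [0, 0, 0]},
    {"offset": [0.004, 0, 0], "turn": [0, 0, 0]}
  ]
}}

```text
clock: 8.98
eef_pos: [0.475, -0.1523, 0.0649]
tcp_rot: [-0.0, 1.0, -0.0, 0.003]
force: [4.1, 3.8, 12.0]
gripper_width: 0.0007
gripper_force: 6.0
```

Request:
{"op": "arm_command", "data": {
  "deltas": [
    {"offset": [0.001, 0, 0], "turn": [0, 0, 0]},
    {"offset": [0.002, 0, 0], "turn": [0, 0, 0]}
  ]
}}

```text
clock: 9.22
eef_pos: [0.4741, -0.1526, 0.0649]
tcp_rot: [-0.0, 1.0, -0.001, 0.004]
force: [7.3, 2.1, 10.1]
gripper_width: 0.0004
gripper_force: 4.6
```

Request:
{"op": "arm_command", "data": {
  "deltas": [
    {"offset": [0.001, 0, 0.0002], "turn": [0, 0, 0]},
    {"offset": [0.002, 0, 0.0002], "turn": [0, 0, 0]},
    {"offset": [0.003, 0, 0.0002], "turn": [0, 0, 0]}
  ]
}}

```text
clock: 9.6
eef_pos: [0.4719, -0.1529, 0.0649]
tcp_rot: [-0.0, 1.0, -0.001, 0.005]
force: [9.0, 1.0, 10.3]
gripper_width: 0.0006
gripper_force: 5.1
```

Request:
{"op": "arm_command", "data": {
  "deltas": [
    {"offset": [0, 0, -0.004], "turn": [0, 0, 0]},
    {"offset": [0, 0, -0.03], "turn": [0, 0, 0]},
    {"offset": [0, 0, -0.08], "turn": [0, 0, 0]},
    {"offset": [-0.01, 0.0, -0.13], "turn": [0, 0, 0]},
    {"offset": [-0.02, 0.0, -0.17], "turn": [0, 0, 0]},
    {"offset": [-0.03, 0.0, -0.19], "turn": [0, 0, 0]},
    {"offset": [-0.03, 0.0, -0.19], "turn": [0, 0, 0]},
    {"offset": [-0.03, 0.0, -0.19], "turn": [0, 0, 0]}
  ]
}}

```text
clock: 10.6
eef_pos: [0.4954, -0.1524, 0.2523]
tcp_rot: [0.0, 1.0, 0.0, -0.001]
force: [-0.2, -0.3, -0.7]
gripper_width: 0.0008
gripper_force: 0.0
```

```bash
python3 see.py w3 weight_large_centre weight_middle_centre weight_small_centre case_cover scale_pan
```

```text
{'clock': 10.6, 'eef_pos': [0.4954, -0.1524, 0.2523], 'tcp_rot': [0.0004, 1.0, 0.0002, -0.0011], 'force': [-0.1687, -0.327, -0.7389], 'gripper_width': 0.0008, 'gripper_force': 0.0, 'joint_positions': [0.0138, 0.3151, 0.2294, 2.039, -0.0982, 0.7998, 1.871]}
[[ 0.002  0.955  0.296  0.413]
 [ 1.    -0.002 -0.001 -0.152]
 [ 0.     0.296 -0.955  0.419]
 [ 0.     0.     0.     1.   ]]
weight_large_centre 0.81 756 uv 370.0 264.0 [ 0.5561 -0.1001  0.0395] [0.0218 0.0395 0.057 ] [563.1 -95.8] [35.  29.3] 63.3
weight_middle_centre 0.77 419 uv 316.0 263.0 [ 0.557  -0.1558  0.0339] [0.0216 0.0339 0.0489] [ 560.2 -155.5] [20.4 20.3] 90.0
weight_small_centre 0.67 249 uv 269.0 262.0 [ 0.5582 -0.2063  0.0287] [0.0203 0.0287 0.041 ] [ 559.7 -206.7] [16.7 14.2] 69.7
case_cover 0.78 36364 uv 318.0 138.0 [ 0.4279 -0.1533  0.0654] [0.0641 0.0654 0.0666] [ 430.7 -153.7] [234.6 154.1] 89.6
case_cover 0.27 770 uv 370.0 264.0 [ 0.556  -0.1001  0.0395] [0.0208 0.0395 0.057 ] [563.2 -95.6] [35.5 29.3] 63.3
scale_pan 0.91 3421 uv 619.0 275.0 [0.568  0.1572 0.0505] [0.0494 0.0505 0.0518] [572.8 145.8] [106.7  65.3] 13.8
scale_pan 0.58 55930 uv 317.0 185.0 [ 0.4683 -0.1548  0.0651] [0.0201 0.0651 0.0701] [ 496.2 -152.9] [250.6 265.7] 89.6
```

View pics/w3.png

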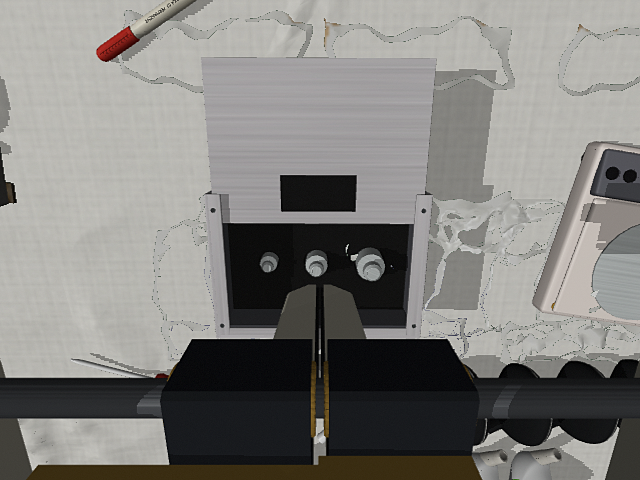

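Run:
```python
from h import *
w=np.load("w.npy"); f=np.load("f.npy"); g=cv2.cvtColor(f,cv2.COLOR_BGR2GRAY)
q=w[240:290,345:395].reshape(-1,3); k=q[(q[:,2]>.0535)&(q[:,2]<.06)]
print(len(k),k.mean(0).round(4),k.min(0).round(4),k.max(0).round(4),cv2.minEnclosingCircle(k[:,:2].astype(np.float32)*1000))
k=np.zeros_like(g,bool); k[172:215,275:360]=g[172:215,275:360]<60
print("patch",np.nanmean(w[k],0).round(4))
v=np.r_[230:320]; 
for u in (216,420): print([w[r,u].round(4).tolist() for r in (240,300)])
z=w[...,2]; k=(z>.0675)&(z<.076); k[:190]=0;k[335:]=0;k[:,:190]=0;k[:,440:]=0
print(cv2.minAreaRect(w[k][:,:2].astype(np.float32)*1000))
```

```text
236 [ 0.5613 -0.0985  0.0559] [ 0.5526 -0.1071  0.0535] [ 0.5703 -0.0895  0.0595] ((561.9216918945312, -98.17926788330078), 9.45334243774414)
patch [ 0.4778 -0.1536  0.0655]
[[0.5223, -0.2504, 0.0698], [0.5845, -0.2552, 0.0707]]
[[0.5224, -0.057, 0.0706], [0.5851, -0.0523, 0.0703]]
((551.0336303710938, -153.80105590820312), (210.4541015625, 146.60105895996094), 89.92144775390625)
```

Request:
{"op": "arm_command", "data": {
  "deltas": [
    {"offset": [-0.01, 0.01, 0], "turn": [0, 0, 10]},
    {"offset": [-0.02, 0.02, 0], "turn": [0, 0, 20]},
    {"offset": [-0.03, 0.03, 0], "turn": [0, 0, 30]},
    {"offset": [-0.04, 0.04, 0], "turn": [0, 0, 40]},
    {"offset": [-0.05, 0.05, 0.01], "turn": [0, 0, 50]},
    {"offset": [-0.06, 0.0545, 0.03], "turn": [0, 0, 60]},
    {"offset": [-0.0655, 0.0545, 0.06], "turn": [0, 0, 70]},
    {"offset": [-0.0655, 0.0545, 0.09], "turn": [0, 0, 80]},
    {"offset": [-0.0655, 0.0545, 0.12], "turn": [0, 0, 90]},
    {"offset": [-0.0655, 0.0545, 0.14], "turn": [0, 0, 90]},
    {"offset": [-0.0655, 0.0545, 0.15], "turn": [0, 0, 90]},
    {"offset": [-0.0655, 0.0545, 0.15], "turn": [0, 0, 90]}
  ],
  "jaw": 0.53
}}

```text
clock: 12.4
eef_pos: [0.562, -0.0983, 0.1031]
tcp_rot: [0.707, 0.707, -0.0, -0.0]
force: [-0.4, 0.1, 0.8]
gripper_width: 0.0438
gripper_force: 0.0
```

```bash
python3 see.py w4 weight_large_centre
python3 - <<'E'
from h import *
w=np.load("w.npy").reshape(-1,3); t=observe()["eef_pos"]
k=w[(w[:,2]>.05)&(w[:,2]<.061)&(abs(w[:,0]-.561)<.016)&(abs(w[:,1]+.098)<.016)]
print(len(k),k.mean(0),k.min(0),k.max(0)) if len(k) else print(0)
E
```

```text
{'clock': 12.4, 'eef_pos': [0.562, -0.0983, 0.1031], 'tcp_rot': [0.7073, 0.7069, -0.0003, -0.0004], 'force': [-0.4446, 0.1232, 0.8006], 'gripper_width': 0.0438, 'gripper_force': 0.0, 'joint_positions': [-0.2473, 0.6229, 0.4818, 2.0753, -0.5293, 0.5648, 0.6129]}
[[ 1.    -0.001 -0.001  0.563]
 [-0.002 -0.954 -0.298 -0.015]
 [-0.001  0.298 -0.954  0.27 ]
 [ 0.     0.     0.     1.   ]]
weight_large_centre 0.68 1975 uv 319.0 250.0 [ 0.5622 -0.0915  0.0396] [0.0192 0.0396 0.0572] [563.3 -97. ] [28. 31.] 76.7
767 [ 0.56227271 -0.09647554  0.0556276 ] [ 0.55310604 -0.10722671  0.05011163] [ 0.57115345 -0.08810911  0.05841021]
```

View pics/w4.png

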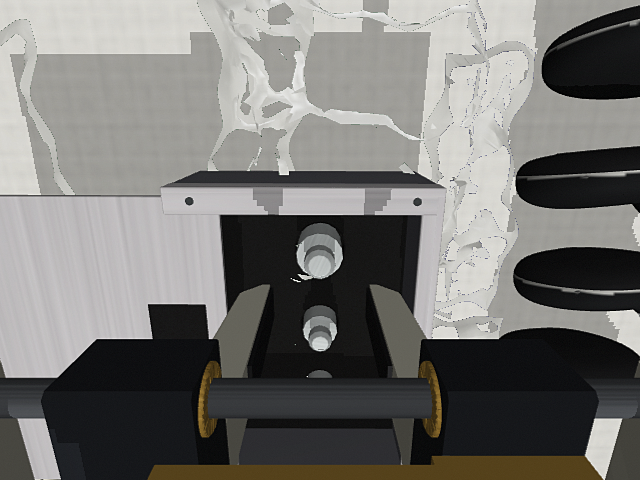

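Request:
{"op": "arm_command", "data": {
  "deltas": [
    {"offset": [0, 0, 0.015], "turn": [0, 0, 0]},
    {"offset": [0, 0, 0.03], "turn": [0, 0, 0]},
    {"offset": [0, 0, 0.045], "turn": [0, 0, 0]},
    {"offset": [0, 0, 0.055], "turn": [0, 0, 0]},
    {"offset": [0, 0, 0.06], "turn": [0, 0, 0]},
    {"offset": [0, 0, 0.0605], "turn": [0, 0, 0]},
    {"offset": [0, 0, 0.0605], "turn": [0, 0, 0]}
  ]
}}

```text
clock: 13.38
eef_pos: [0.5625, -0.0982, 0.0432]
tcp_rot: [0.707, 0.707, 0.0, 0.0]
force: [-0.9, -0.7, 0.6]
gripper_width: 0.0439
gripper_force: 0.0
```

Request:
{"op": "arm_command", "data": {
  "deltas": [
    {"offset": [0, 0, 0.0012], "turn": [0, 0, 0]},
    {"offset": [0, 0, 0.0012], "turn": [0, 0, 0]},
    {"offset": [0, 0, 0.0012], "turn": [0, 0, 0]},
    {"offset": [0, 0, 0.0012], "turn": [0, 0, 0]},
    {"offset": [0, 0, 0.0012], "turn": [0, 0, 0]},
    {"offset": [0, 0, 0.0012], "turn": [0, 0, 0]}
  ],
  "jaw": 1,
  "newtons": 25
}}

```text
clock: 14.12
eef_pos: [0.5623, -0.0981, 0.0418]
tcp_rot: [0.707, 0.707, 0.0, 0.0]
force: [-1.4, 1.0, 2.8]
gripper_width: 0.0177
gripper_force: 25.0
```

Request:
{"op": "arm_command", "data": {
  "deltas": [
    {"offset": [0, 0, -0.002], "turn": [0, 0, 0]},
    {"offset": [0, 0, -0.006], "turn": [0, 0, 0]},
    {"offset": [0, 0, -0.012], "turn": [0, 0, 0]},
    {"offset": [0, 0, -0.025], "turn": [0, 0, 0]},
    {"offset": [0, 0, -0.045], "turn": [0, 0, 0]},
    {"offset": [0, 0, -0.07], "turn": [0, 0, 0]},
    {"offset": [0, 0, -0.09], "turn": [0, 0, 0]},
    {"offset": [0, 0, -0.1], "turn": [0, 0, 0]},
    {"offset": [0, 0, -0.1], "turn": [0, 0, 0]}
  ]
}}

```text
clock: 15.25
eef_pos: [0.5626, -0.098, 0.1425]
tcp_rot: [0.707, 0.707, 0.001, 0.0]
force: [-0.2, 1.8, -1.8]
gripper_width: 0.0178
gripper_force: 25.0
```

```bash
python3 see.py w5 weight_large_centre scale_pan
```

```text
{'clock': 15.25, 'eef_pos': [0.5626, -0.098, 0.1425], 'tcp_rot': [0.7072, 0.707, 0.0005, 0.0005], 'force': [-0.2388, 1.7705, -1.7824], 'gripper_width': 0.0178, 'gripper_force': 24.9996, 'joint_positions': [-0.2905, 0.5709, 0.5413, 2.0506, -0.4831, 0.6436, 0.5744]}
[[ 1.    -0.002  0.001  0.563]
 [-0.001 -0.954 -0.298 -0.014]
 [ 0.001  0.298 -0.954  0.309]
 [ 0.     0.     0.     1.   ]]
weight_large_centre 0.86 3265 uv 319.0 290.0 [ 0.5628 -0.0898  0.1405] [0.1167 0.1405 0.1578] [ 564.2 -134.7] [ 39.9 103.8] 10.3
```

View pics/w5.png

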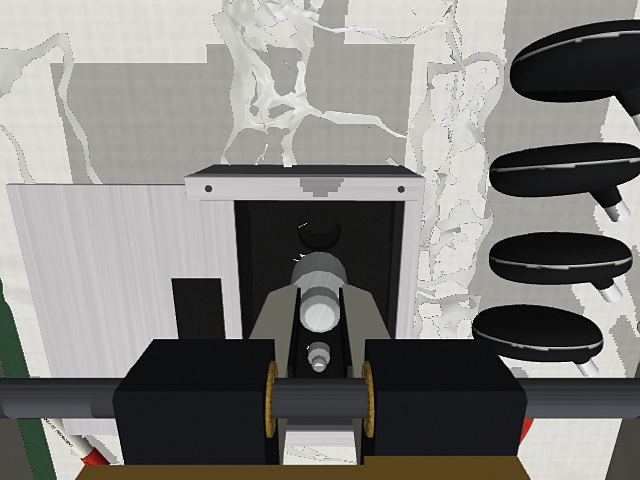

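Run:
```python
from h import *
w=np.load("w.npy")[240:335,280:360].reshape(-1,3)
for a in range(104,164,4):
    k=w[(w[:,2]>a/1e3)&(w[:,2]<a/1e3+.004)&(abs(w[:,0]-.5625)<.005)&(abs(w[:,1]+.09)<.03)]
    if len(k): print(a,len(k),k[:,1].max().round(4),k[:,1].mean().round(4),k[:,0].mean().round(4))
```

```text
108 3 -0.0835 -0.0839 0.5614
112 41 -0.0829 -0.0834 0.5625
116 52 -0.0825 -0.0834 0.5624
120 56 -0.0827 -0.0834 0.5626
124 51 -0.0827 -0.0835 0.5625
128 57 -0.0827 -0.0834 0.5627
132 60 -0.0826 -0.0834 0.5625
136 255 -0.0827 -0.0861 0.5623
140 129 -0.0835 -0.088 0.5624
144 61 -0.0881 -0.0891 0.5626
148 82 -0.0881 -0.089 0.5626
152 192 -0.088 -0.0917 0.5624
156 654 -0.0893 -0.0971 0.5625
```

Request:
{"op": "arm_command", "data": {
  "deltas": [
    {"offset": [0.01, 0, 0], "turn": [0, 0, 0]},
    {"offset": [0.03, 0, 0], "turn": [0, 0, 0]},
    {"offset": [0.06, 0, 0], "turn": [0, 0, 0]},
    {"offset": [0.095, 0, 0], "turn": [0, 0, 0]},
    {"offset": [0.13, 0, 0], "turn": [0, 0, 0]},
    {"offset": [0.165, 0, 0], "turn": [0, 0, 0]},
    {"offset": [0.2, 0, 0], "turn": [0, 0, 0]},
    {"offset": [0.235, 0, 0], "turn": [0, 0, 0]},
    {"offset": [0.26, 0, 0], "turn": [0, 0, 0]},
    {"offset": [0.275, 0, 0], "turn": [0, 0, 0]},
    {"offset": [0.2815, 0, 0], "turn": [0, 0, 0]},
    {"offset": [0.2815, 0, 0], "turn": [0, 0, 0]}
  ]
}}

```text
clock: 16.9
eef_pos: [0.5624, 0.183, 0.1416]
tcp_rot: [0.707, 0.707, -0.0, 0.0]
force: [0.2, 0.1, -2.3]
gripper_width: 0.0179
gripper_force: 25.0
```

```bash
python3 see.py w6 scale_pan
python3 - <<'E'
from h import *
p=grab("top"); w=cloud(p)
for m in optics.masks_of("scale_pan",p)[:1]:
    q=w[m["pixels"]]; print(m["conf"],np.nanmean(q,0))
w=np.load("w.npy"); k=(w[...,2]>.046)&(w[...,2]<.056)&(np.hypot(w[...,0]-.562,w[...,1]-.1837)<.062)
q=w[k][:,:2]
# circle fit with outer boundary points
h=cv2.convexHull((q*1000).astype(np.float32))[:,0]; print(len(q),cv2.minEnclosingCircle(h), np.median(w[k][:,2]))
E
```

```text
{'clock': 16.9, 'eef_pos': [0.5624, 0.183, 0.1416], 'tcp_rot': [0.7074, 0.7068, -0.0002, 0.0001], 'force': [0.2495, 0.0769, -2.2764], 'gripper_width': 0.0179, 'gripper_force': 24.9997, 'joint_positions': [-0.7993, 0.6056, 0.5912, 2.0063, -0.5257, 0.6836, 0.1269]}
[[ 1.    -0.002 -0.001  0.563]
 [-0.002 -0.954 -0.299  0.267]
 [-0.     0.299 -0.954  0.308]
 [ 0.     0.     0.     1.   ]]
scale_pan 0.96 14824 uv 321.0 225.0 [0.5639 0.1958 0.0506] [0.0495 0.0506 0.0517] [563.8 192.2] [ 93.8 115. ] 89.5
14782 ((563.319580078125, 184.3673553466797), 55.00467300415039) 0.05064045566714381
```

View pics/w6.png

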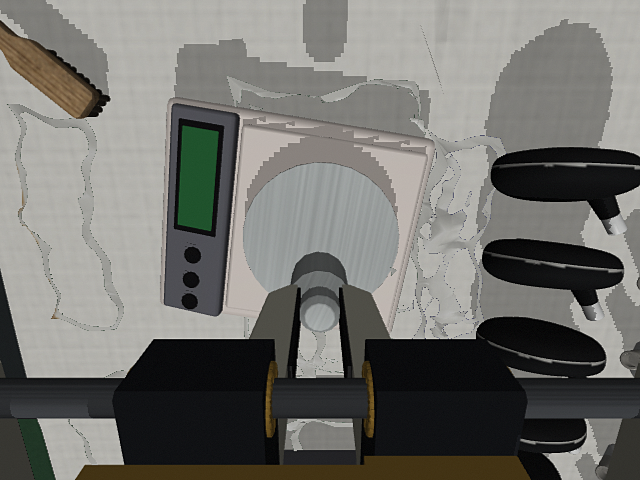

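Request:
{"op": "arm_command", "data": {
  "deltas": [
    {"offset": [0.001, 0.0005, 0.01], "turn": [0, 0, 0]},
    {"offset": [0.001, 0.0005, 0.025], "turn": [0, 0, 0]},
    {"offset": [0.001, 0.0005, 0.038], "turn": [0, 0, 0]},
    {"offset": [0.001, 0.0005, 0.047], "turn": [0, 0, 0]},
    {"offset": [0.001, 0.0005, 0.052], "turn": [0, 0, 0]},
    {"offset": [0.001, 0.0005, 0.054], "turn": [0, 0, 0]},
    {"offset": [0.001, 0.0005, 0.054], "turn": [0, 0, 0]},
    {"offset": [0.001, 0.0005, 0.054], "turn": [0, 0, 0]}
  ]
}}

```text
clock: 18.1
eef_pos: [0.5632, 0.1844, 0.0881]
tcp_rot: [0.707, 0.707, 0.0, 0.0]
force: [-0.6, -0.5, -2.4]
gripper_width: 0.0181
gripper_force: 25.0
```

Request:
{"op": "arm_command", "data": {
  "deltas": [
    {"offset": [0, 0, 0.001], "turn": [0, 0, 0]},
    {"offset": [0, 0, 0.002], "turn": [0, 0, 0]},
    {"offset": [0, 0, 0.003], "turn": [0, 0, 0]},
    {"offset": [0, 0, 0.003], "turn": [0, 0, 0]}
  ]
}}

```text
clock: 18.6
eef_pos: [0.5629, 0.1843, 0.0846]
tcp_rot: [0.707, 0.707, -0.0, -0.0]
force: [0.8, -0.5, -1.9]
gripper_width: 0.0176
gripper_force: 25.0
```

Foot should be about 2.5 mm above the pan now.

Request:
{"op": "arm_command", "data": {
  "deltas": [
    {"offset": [0, 0, 0.0005], "turn": [0, 0, 0]},
    {"offset": [0, 0, 0.001], "turn": [0, 0, 0]},
    {"offset": [0, 0, 0.0015], "turn": [0, 0, 0]},
    {"offset": [0, 0, 0.0015], "turn": [0, 0, 0]},
    {"offset": [0, 0, 0.0015], "turn": [0, 0, 0]}
  ]
}}

```text
clock: 19.23
eef_pos: [0.563, 0.1843, 0.0832]
tcp_rot: [0.707, 0.707, 0.0, 0.0]
force: [0.5, -0.0, -2.0]
gripper_width: 0.0177
gripper_force: 25.0
```

Request:
{"op": "arm_command", "data": {
  "deltas": [
    {"offset": [0, 0, 0.0005], "turn": [0, 0, 0]},
    {"offset": [0, 0, 0.001], "turn": [0, 0, 0]},
    {"offset": [0, 0, 0.001], "turn": [0, 0, 0]},
    {"offset": [0, 0, 0.001], "turn": [0, 0, 0]}
  ]
}}

```text
clock: 19.73
eef_pos: [0.563, 0.1843, 0.0823]
tcp_rot: [0.707, 0.707, 0.0, 0.0]
force: [-0.8, -0.9, -2.2]
gripper_width: 0.0178
gripper_force: 25.0
```

Request:
{"op": "arm_command", "data": {
  "deltas": [
    {"offset": [0, 0, 0.0005], "turn": [0, 0, 0]},
    {"offset": [0, 0, 0.001], "turn": [0, 0, 0]},
    {"offset": [0, 0, 0.001], "turn": [0, 0, 0]},
    {"offset": [0, 0, 0.001], "turn": [0, 0, 0]},
    {"offset": [0, 0, 0.001], "turn": [0, 0, 0]}
  ]
}}

```text
clock: 20.35
eef_pos: [0.563, 0.1843, 0.0813]
tcp_rot: [0.707, 0.707, 0.0, 0.0]
force: [-0.4, 0.0, -1.1]
gripper_width: 0.0175
gripper_force: 25.0
```

Request:
{"op": "arm_command", "data": {
  "deltas": [
    {"offset": [0, 0, 0.0005], "turn": [0, 0, 0]},
    {"offset": [0, 0, 0.001], "turn": [0, 0, 0]},
    {"offset": [0, 0, 0.001], "turn": [0, 0, 0]},
    {"offset": [0, 0, 0.001], "turn": [0, 0, 0]},
    {"offset": [0, 0, 0.001], "turn": [0, 0, 0]}
  ]
}}

```text
clock: 20.98
eef_pos: [0.563, 0.1844, 0.0803]
tcp_rot: [0.707, 0.707, 0.0, 0.0]
force: [-0.1, 0.3, 0.8]
gripper_width: 0.0182
gripper_force: 25.0
```

Request:
{"op": "arm_command", "data": {
  "deltas": [
    {"offset": [0, 0, 0], "turn": [0, 0, 0]},
    {"offset": [0, 0, 0], "turn": [0, 0, 0]}
  ],
  "jaw": 1,
  "newtons": 3
}}

```text
clock: 21.22
eef_pos: [0.563, 0.1843, 0.0802]
tcp_rot: [0.707, 0.707, 0.0, 0.0]
force: [-1.2, -0.2, 1.2]
gripper_width: 0.0187
gripper_force: 3.0
```

Request:
{"op": "arm_command", "data": {
  "deltas": [
    {"offset": [0, 0, 0], "turn": [0, 0, 0]},
    {"offset": [0, 0, 0], "turn": [0, 0, 0]},
    {"offset": [0, 0, 0], "turn": [0, 0, 0]},
    {"offset": [0, 0, 0], "turn": [0, 0, 0]}
  ],
  "jaw": 0.5
}}

```text
clock: 21.72
eef_pos: [0.563, 0.1844, 0.0802]
tcp_rot: [0.707, 0.707, 0.0, 0.0]
force: [-1.0, 0.2, 0.0]
gripper_width: 0.046
gripper_force: 0.0
```

Request:
{"op": "arm_command", "data": {
  "deltas": [
    {"offset": [0, 0, -0.005], "turn": [0, 0, 0]},
    {"offset": [0, 0, -0.015], "turn": [0, 0, 0]},
    {"offset": [0, 0, -0.03], "turn": [0, 0, 0]},
    {"offset": [0, 0, -0.055], "turn": [0, 0, 0]},
    {"offset": [0, 0, -0.085], "turn": [0, 0, 0]},
    {"offset": [0, 0, -0.12], "turn": [0, 0, 0]},
    {"offset": [0, 0, -0.14], "turn": [0, 0, 0]},
    {"offset": [0, 0, -0.15], "turn": [0, 0, 0]},
    {"offset": [0, 0, -0.15], "turn": [0, 0, 0]},
    {"offset": [0, 0, -0.15], "turn": [0, 0, 0]}
  ]
}}

```text
clock: 22.98
eef_pos: [0.5625, 0.1844, 0.2296]
tcp_rot: [0.707, 0.707, -0.0, -0.0]
force: [0.0, 0.5, 0.1]
gripper_width: 0.0463
gripper_force: 0.0
```

```bash
python3 see.py w7 weight_large_centre weight_middle_centre case_cover
python3 - <<'E'
from h import *
w=np.load("w.npy").reshape(-1,3); d=np.hypot(w[:,0]-.563,w[:,1]-.184)
k=w[(d<.03)&(w[:,2]>.09)&(w[:,2]<.1)]; print(len(k),k.mean(0),k.min(0),k.max(0))
k=w[(d<.054)&(d>.03)&(w[:,2]>.044)&(w[:,2]<.053)]; print(np.median(k[:,2]))
E
```

```text
{'clock': 22.975, 'eef_pos': [0.5625, 0.1844, 0.2296], 'tcp_rot': [0.7073, 0.7069, -0.0005, -0.0002], 'force': [0.0057, 0.5129, 0.1144], 'gripper_width': 0.0463, 'gripper_force': 0.0, 'joint_positions': [-0.8786, 0.504, 0.6946, 1.9286, -0.4204, 0.8586, 0.0357]}
[[ 1.    -0.001 -0.001  0.563]
 [-0.002 -0.954 -0.299  0.268]
 [-0.001  0.299 -0.954  0.396]
 [ 0.     0.     0.     1.   ]]
weight_large_centre 0.77 1105 uv 320.0 218.0 [0.5633 0.1895 0.0786] [0.0571 0.0786 0.0961] [564.8 180.8] [29.4 38.1] 22.8
case_cover 0.7 718 uv 251.0 454.0 [ 0.4876 -0.0816  0.0655] [0.0644 0.0655 0.0664] [489.9 -79.5] [41.5 38.4] 75.2
414 [0.56307931 0.18541534 0.09474978] [0.55427724 0.17522065 0.0902975 ] [0.57227044 0.19383417 0.09751164]
0.04968160280726808
```

View pics/w7.png

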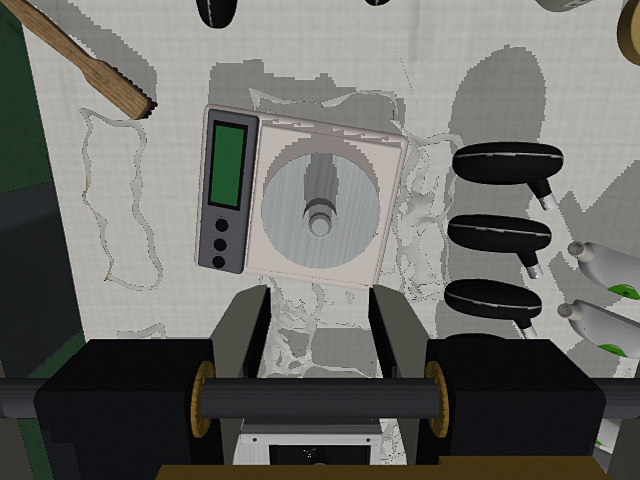

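Run:
```python
from h import *
p=grab("top"); w=cloud(p); g=cv2.cvtColor(p["frame"],cv2.COLOR_BGR2GRAY)
k=(abs(w[...,0]-.478)<.03)&(abs(w[...,1]+.154)<.05)&(g<60)&(w[...,2]>.055)
print("patch",np.nanmean(w[k],0).round(4),k.sum())
print(ticket.finish_job())
```

```text
patch [ 0.4785 -0.1551  0.0658] 196
the job is handed in; nothing more can be done
None
```

The cover is open at its stop and the 200 g weight stands upright at the centre of the scale's pan, released; I handed the job in at about 23 s on the robot's clock, and the verdict was not reported.

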